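# Pack the sample bottle in the foam transport box and close it

## Robot

A 6-joint arm with a two-finger parallel gripper is mounted at the origin on the work surface. World frame = base frame: x ahead of the robot, y to its left, z up, the work surface at z = 0. Lengths are in m, angles in rad, forces in N, time in s.
With the tool pointing down it reaches from about 0.2 to 0.875 m from the base axis. Payload 3.4 kg.
Tool frame: the origin (TCP) lies midway between the tips of the shut fingers; the grasp point (between the pads) lies 19 mm behind it; z points along the fingers, y is the direction in which the jaws open and shut (so a half turn about z gives the same grasp; the last joint's range is limited). The gripper opens to 94 mm and grips with 3 to 60 N. Pads are 16 mm wide; open, the fingers measure 119 mm over their backs; the gripper's body (75 mm by 177 mm) begins 78 mm behind the grasp point.
Start: joints at [1.12, 0.276, 1.505, -0, 1.361, -0.121], TCP at [0.186, 0.544, 0.17] pointing down, gripper open.
Joint ranges: [-2.89, 2.89], [-0.75, 2.08], [0.22, 2.7], [-1.18, 4.32], [0.11, 2.71], [-2.7, 2.7]. Speed limits (rad/s): [2.57, 2.57, 3.14, 3.14, 3.14, 3.14].

## Interface

Orientations are given as a rotation vector (axis times angle).
In Python, from plant import bot, cams, job_done gives the robot as it stands.
- The arm moves only by the tool step_arm, never from a script. Its argument "rows" is one flat list of numbers, 7 for each row, row after row: the shift along the tool's x, y, z in mm, then the turn, a rotation vector about the tool's x, y, z in degrees, then the finger opening in mm, from 0 to 94. In form: [x, y, z, rx, ry, rz, fingers, x, y, z, rx, ry, rz, fingers, ...]. A call has 1 to 20 rows; each row is the pose to reach, as a shift and turn from the pose commanded when the call began, along the tool's axes at that moment; what a row does not reach only later rows make up. A row lasts 1/8 s, in which the tool goes at most 62.5 mm and 10.7 degrees, less where a joint would pass 70% of its speed; a pose out of reach is approached as far as the arm can. A call with a gripper value outside its range is refused whole. The fingers move at their own pace and stop on an object; "squeeze" is the grip in N (left out, the last holds). Time passes only in rows, so rows that repeat a pose let the fingers close. It gives the time, the measured TCP pose, the force and the opening at its end, in the units of the state.
- bot.observe(): the state, without advancing time (a new reading comes with each control period).
- cams.capture(name): name is "scene" or "top" or "wrist"; returns the picture (480x640x3 uint8, red, green, blue); there is no depth.
- cams.camera_model(name): a dict with "fx", "fy", "cx", "cy" (pixels), "eye" and "rotation" of the camera in the world; the wrist camera has in their place "mount" (4x4, takes a point from camera to tool coordinates, whose origin is the TCP and whose axes are the flange's). Camera axes: x right, y down, z forward; pixel columns grow to the right and rows downward; lengths in m; the calibration is good to about 2 mm. A picture is of the moment at which its call begins: read the wrist's pose just before it. camera_model takes no time and is no camera call.
- job_done(): hands the job in, once; it reports no verdict.
The state is a dict: "t": time; "qpos": joint angles; "qvel": joint speeds; "joint_torque": joint torques, N m; "position": TCP position; "tool_rot": TCP orientation; "ft_force": force on the tool from outside, world axes, zero at the start; "torque": the same for the moment, N m; "opening": opening from 0.0 (shut) to 1.0 (fully open).
Only numpy, scipy, OpenCV 4.12 (cv2) and the standard library are available. Lean on these libraries where they do the work, as an engineer would, in place of code of your own. Each camera call takes 0.05 s, during which the arm holds its last target.

## Task

Pack the short white bottle with the blue cap in the open foam box: stand it upright on the box floor in the free space next to the blue cold pack, setting it down rather than dropping it. Then put the foam lid on so that it is fully home, flat on the rim all round. The tall blue-capped bottle would not fit under the lid: leave it standing where it is.

Things in the scene. Friction and masses are not known exactly. Their poses are not given: they have to be found in the camera images.
- bottle_mid (a point): Bottle to pack: loose, round, white with paper label and blue cap, 46 mm diameter, 70 mm tall, about 100 g. This point: its centre, 35 mm above its underside; z up along it. It stands on the bench left of box and lid, 100 mm or more (centre to centre) from a tall bottle like it and from a short red-capped one.
- tall_mid (a point): The tall blue-capped white bottle that must stay where it is: loose, 46 mm diameter, 120 mm tall. This point is its centre, 60 mm above its underside.
- box: White open foam box, fixed. Outside 216 (x) x 176 (y) mm, rim 100 mm above the bench; walls 18, floor 15 mm thick: inside 180 x 140, 85 deep. Origin: centre of underside, on the bench; z up. A light blue cold pack is fixed inside at the +x wall, x = 45 to 90 mm, top 76 mm above the bench. Free floor: x = -90 to 45, y = -70 to 70 mm, centre x = -22, y = 0.
- lid_grip (a point): Loose white foam lid, 140 g, flat on the bench, right way up: slab 216 (x) x 176 (y) x 18 mm, plug below 150 x 110 x 8 mm (15 mm play each side in the box mouth; either way round). This point: centre of its black handle bar (80 mm along lid x, 18 wide, 18 high), over the lid's centre, 29 mm above slab top; 55 mm above the bench at first, 147 mm when shut on the box.
Things that resemble listed ones, but are neither listed nor needed, are in the scene too. Leave any green or yellow look-alike of the part that bears bottle_mid alone.

How it is judged:
On the way:
1. the short blue-capped bottle stands upright on the box floor, at rest (x of bottle_mid in the frame of box between -0.09 and 0.045 m and y of bottle_mid in the frame of box between -0.07 and 0.07 m and z of bottle_mid in the frame of box below 0.056 m and angle between bottle_mid's own z axis and vertical below 0.17 rad and linear speed of bottle below 0.03 m/s), for 0.2 s.
At the end, for the whole second after the job is handed in: The short blue-capped bottle stands on the box floor in the free space (within 10 degrees of upright), and the lid lies on the rim with its plug in the box mouth: level within 3 degrees, no more than 4 mm above its shut height, its centre within 30 mm of the box's; both are at rest (x of bottle_mid in the frame of box between -0.09 and 0.045 m and y of bottle_mid in the frame of box between -0.07 and 0.07 m and z of bottle_mid in the frame of box below 0.056 m and angle between bottle_mid's own z axis and vertical below 0.17 rad and z of lid_grip in the frame of box between 0.14 and 0.151 m and horizontal distance between lid_grip and box below 0.03 m and angle between lid_grip's own z axis and vertical below 0.05 rad and linear speed of each of bottle, lid below 0.02 m/s); the robot touches nothing.
It fails at once if the tall bottle is moved more than 40 mm or knocked over (distance of tall_mid from where it was at the start of the episode above 0.04 m).
It fails at once if the bottle is dropped into the box (it moves faster than 0.8 m/s inside, below the rim) (x of bottle_mid in the frame of box between -0.09 and 0.045 m and y of bottle_mid in the frame of box between -0.07 and 0.07 m and z of bottle_mid in the frame of box below 0.095 m and linear speed of bottle above 0.8 m/s).
It also fails if it takes over 61 s, if anything falls off the work surface, if the arm or the gripper's body presses on something with over 40 N, if the wrist force passes 120 N, or if a joint passes its speed limit or range.

## Working session

There is one attempt and no reset: what is moved stays moved. The work goes in short steps, Python scripts to look and compute and a tool call to move; the robot and the scene stay as the last step left them, time stands still between calls to the robot, and variables do not carry over. Pictures are saved under pics/ and viewed, and the job is handed in when it is done.

Besides the shell and the picture viewer there is one more tool, called after "Call:" as name(argument=value, ...) on one line, values as JSON. step_arm: Moves the arm, as the interface text tells. Its arguments: {"type":"object","properties":{"rows":{"type":"array","items":{"type":"number"}},"squeeze":{"type":"number"}},"required":["rows"]}

```bash
ls; mkdir -p pics
python3 - <<'E'
from plant import bot,cams
import cv2,json
s=bot.observe();print({k:s[k] for k in('t','position','tool_rot','opening')})
for n in("top","scene"):
    im=cams.capture(n);cv2.imwrite(f"pics/{n}0.png",im[:,:,::-1]);print(n,cams.camera_model(n))
print(cams.camera_model("wrist"))
E
```

```text
pics
{'t': 0.0, 'position': array([0.18595346, 0.54345919, 0.1692268 ]), 'tool_rot': array([-5.15688531e-01, -3.09845970e+00,  2.66712217e-03]), 'opening': 0.9969743531622927}
top {'fx': 528.0807598825019, 'fy': 528.0807598825019, 'cx': 319.5079532372528, 'cy': 238.52530902351015, 'eye': array([0.31176115, 0.06446624, 1.03487501]), 'rotation': array([-2.11921316,  2.13366493, -0.21104201])}
scene {'fx': 484.93865627564674, 'fy': 484.93865627564674, 'cx': 328.52807292766073, 'cy': 238.6049157226496, 'eye': array([0.97778742, 0.77682689, 0.66803671]), 'rotation': array([-0.73696142, -2.4248844 ,  1.30634992])}
{'fx': 421.96904481909587, 'fy': 421.96904481909587, 'cx': 325.84401845375146, 'cy': 234.6462769714284, 'mount': array([[ 1.90160465e-04, -9.73173860e-01, -2.30070861e-01,
         6.68667668e-02],
       [ 9.99999946e-01,  2.47029766e-04, -2.18378179e-04,
        -2.85449142e-04],
       [ 2.69354286e-04, -2.30070807e-01,  9.73173855e-01,
        -2.14430558e-01],
       [ 0.00000000e+00,  0.00000000e+00,  0.00000000e+00,
         1.00000000e+00]])}
```

View pics/top0.png

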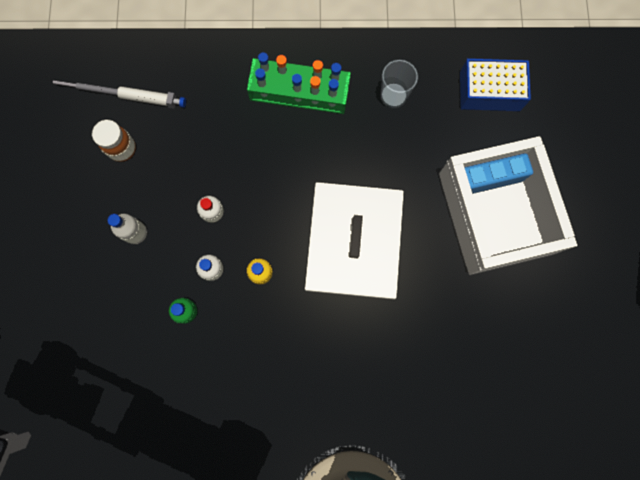

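View pics/scene0.png

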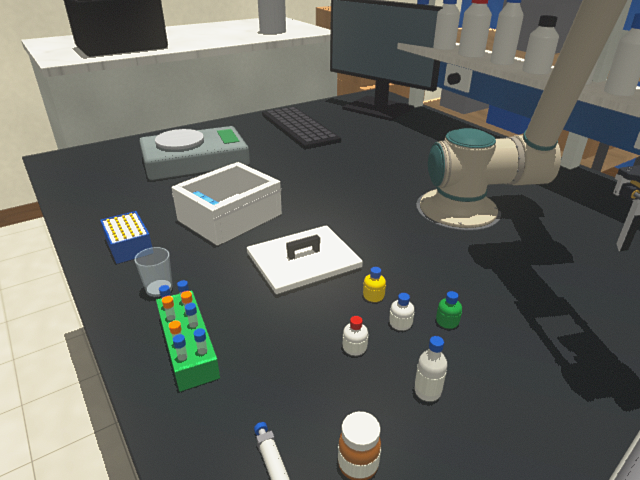

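Candidates in the top view are: white short with a blue cap (209,267), red cap (209,208), tall white (125,227), yellow (259,270) and green (182,310). The white body with a blue cap at (209,267) fits the description. In the scene view it is at (402,312). I'll enlarge to confirm and read off pixels.

Run:
```python
import cv2,numpy as np
t=cv2.imread("pics/top0.png");s=cv2.imread("pics/scene0.png")
a=cv2.resize(t[180:340,90:290],None,fx=3.5,fy=3.5,interpolation=cv2.INTER_CUBIC)
b=cv2.resize(s[260:420,330:480],None,fx=3.5,fy=3.5,interpolation=cv2.INTER_CUBIC)
cv2.imwrite("pics/cropt.png",a);cv2.imwrite("pics/crops.png",b)
c=cv2.resize(t[120:310,290:590],None,fx=2.6,fy=2.6,interpolation=cv2.INTER_CUBIC);cv2.imwrite("pics/cropb.png",c)
```

```text
(no output)
```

View pics/cropt.png

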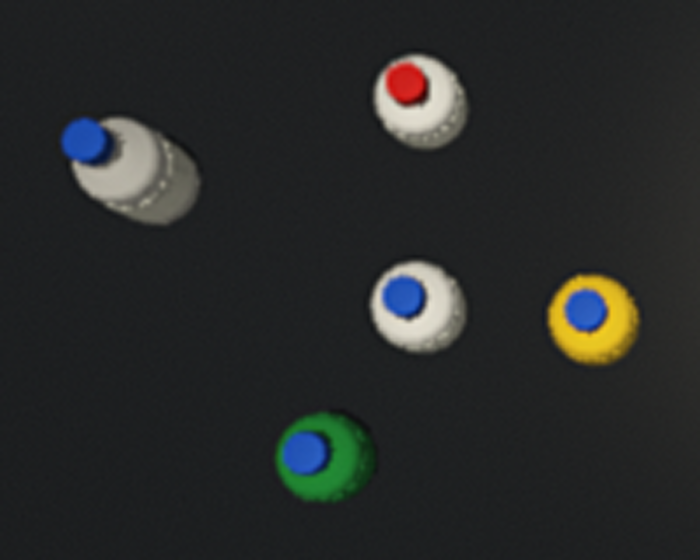

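View pics/crops.png

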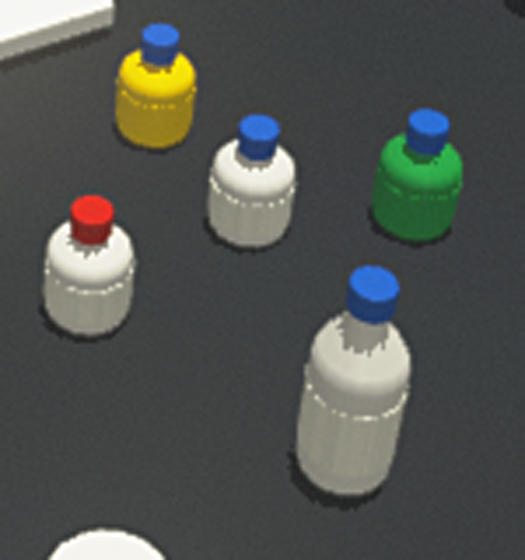

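View pics/cropb.png

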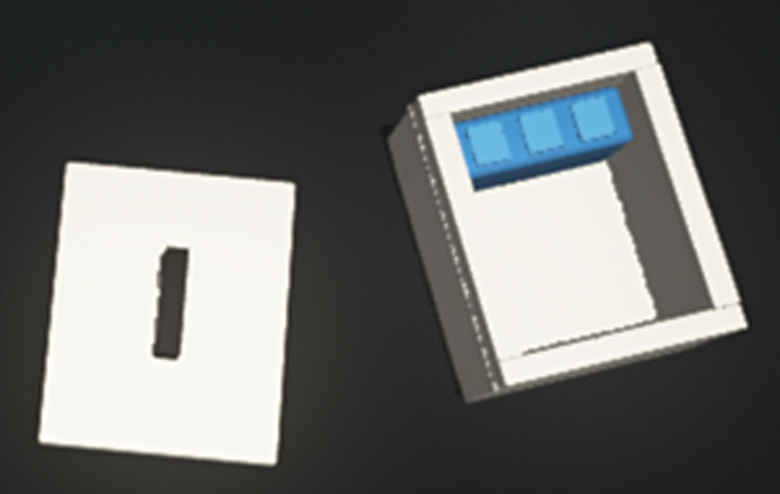

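The enlarged crop confirms it: the white body with the blue cap is at top-crop (405,297) and scene-crop (255,135). The box rim and lid corners are clear, so I'll fit the poses next.

```bash
cat > h.py <<'E'
import numpy as np
from plant import bot,cams
from scipy.spatial.transform import Rotation as R
def cam(n):
    m=cams.camera_model(n)
    if "mount" in m:
        s=bot.observe();T=np.eye(4);T[:3,:3]=R.from_rotvec(s["tool_rot"]).as_matrix();T[:3,3]=s["position"]
        C=T@m["mount"];return m,C[:3,:3],C[:3,3]
    return m,R.from_rotvec(m["rotation"]).as_matrix(),np.array(m["eye"])
def ray(c,uv,z):
    m,Rm,e=c;d=Rm@np.array([(uv[0]-m["cx"])/m["fx"],(uv[1]-m["cy"])/m["fy"],1]);return e+d*(z-e[2])/d[2]
def proj(c,p):
    m,Rm,e=c;q=Rm.T@(np.asarray(p)-e);return np.array([q[0]/q[2]*m["fx"]+m["cx"],q[1]/q[2]*m["fy"]+m["cy"]])
def rel(p,yaw=None):
    s=bot.observe();Rt=R.from_rotvec(s["tool_rot"])
    return Rt.inv().apply(np.array(p)-s["position"])*1000
def rect(P):
    c=P.mean(0);e=(P[3]-P[0]+P[2]-P[1])/2;f=(P[1]-P[0]+P[2]-P[3])/2
    return c,np.linalg.norm(e),np.degrees(np.arctan2(e[1],e[0])),np.linalg.norm(f),np.degrees(np.arctan2(f[1],f[0]))
E
python3 - <<'E'
from h import *
np.set_printoptions(precision=4,suppress=True)
t=cam("top");s=cam("scene");k=np.array([290,120])
def f(p): return np.array(p)/2.6+k
box=np.array([ray(t,f(p),.1) for p in[(420,95),(652,43),(747,325),(503,386)]])
lid=np.array([ray(t,f(p),.026) for p in[(66,162),(295,183),(276,465),(39,441)]])
print("box",rect(box));print("lid",rect(lid))
h=np.array([ray(t,f(p),.064) for p in[(160,247),(188,247),(181,359),(154,357)]]);print("bar",rect(h))
for n,a,b,z in[("short",(405,297),(259,124),.07),("tall",(86,140),(374,279),.12),("red",(406,83),(92,209),.07),("green",(305,453),(428,120),.07),("yel",(586,311),(161,36),.07)]:
    print(n,ray(t,np.array(a)/3.5+[90,180],z),ray(s,np.array(b)/3.5+[330,260],z))
st=bot.observe();print(R.from_rotvec(st["tool_rot"]).as_matrix())
E
```

```text
box (array([ 0.5592, -0.3003,  0.1   ]), np.float64(0.21393347966477563), np.float64(-167.3028232758513), np.float64(0.17606654125080592), np.float64(-76.83642352551776))
lid (array([ 0.5027, -0.0146,  0.026 ]), np.float64(0.21453310151012778), np.float64(174.23408544043846), np.float64(0.17501023023096973), np.float64(-95.95068472034168))
bar (array([ 0.5013, -0.013 ,  0.064 ]), np.float64(0.08175124116551444), np.float64(175.53905844657695), np.float64(0.019844899576007307), np.float64(-92.42887795716818))
short [0.448  0.2646 0.07  ] [0.4489 0.2675 0.07  ]
tall [0.5221 0.4179 0.12  ] [0.5222 0.4201 0.12  ]
red [0.564  0.2679 0.07  ] [0.566  0.2713 0.07  ]
green [0.367  0.3136 0.07  ] [0.3687 0.3163 0.07  ]
yel [0.44   0.1695 0.07  ] [0.4433 0.1754 0.07  ]
[[-0.9461  0.3238 -0.0007]
 [ 0.3238  0.9461 -0.0015]
 [ 0.0002 -0.0016 -1.    ]]
```

Run:
```python
from h import *
for z in(.169,.1,.013,.18): print(z,rel([.4485,.266,z]).round(1))
```

```text
0.169 [-338.2 -177.5    0.5]
0.1 [-338.3 -177.4   69.5]
0.013 [-338.3 -177.3  156.5]
0.18 [-338.2 -177.6  -10.5]
```

Call:
step_arm(rows=[-30, -16, 0, 0, 0, 3, 80, -75, -39, 0, 0, 0, 8, 70, -125, -65, 0, 0, 0, 14, 70, -175, -92, 0, 0, 0, 20, 70, -225, -118, 0, 0, 0, 25, 70, -275, -144, 0, 0, 0, 30, 70, -315, -165, 0, 0, 0, 30, 70, -338, -177, 10, 0, 0, 30, 70, -338, -177, 40, 0, 0, 30, 70, -338, -177, 40, 0, 0, 30, 70], squeeze=20)

```text
t: 1.35
position: [0.4468, 0.2658, 0.1279]
tool_rot: [-1.3, -2.856, 0.007]
ft_force: [0.4, -0.0, 0.5]
opening: 0.748
```

Run:
```python
from h import *
import cv2
c=cam("wrist");im=cams.capture("wrist")[:,:,::-1].copy()
print(bot.observe()["position"],proj(c,[.4485,.266,.07]))
cv2.imwrite("pics/w1.png",im)
```

```text
[0.4478283  0.26667858 0.12933465] [329.29438668 239.54501435]
```

View pics/w1.png

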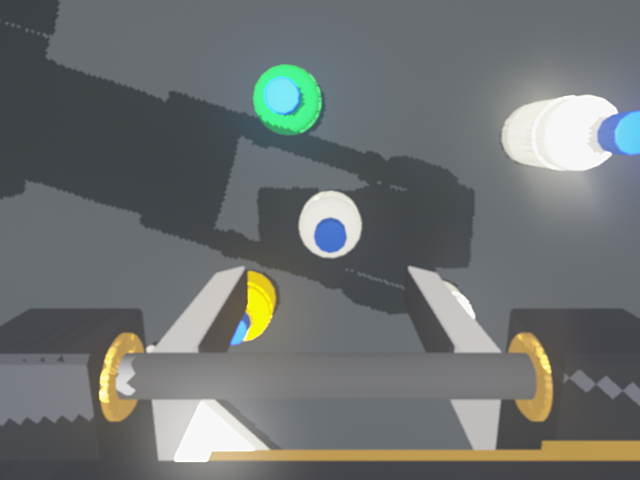

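Cap at (330,235) against a predicted (329,239.5), so the position agrees to about 2 mm. Working out the descent.

Run:
```python
from h import *
c=cam("wrist");p=ray(c,(330,235),.07);print(p)
for z in(.013,): print(rel([(p[0]+.4485)/2,(p[1]+.266)/2,z]).round(1))
```

```text
[0.4482457  0.26930231 0.07      ]
[  0.3   1.3 116.3]
```

Call:
step_arm(rows=[0, 1, 25, 0, 0, 0, 70, 0, 1, 55, 0, 0, 0, 70, 0, 1, 85, 0, 0, 0, 70, 0, 1, 105, 0, 0, 0, 70, 0, 1, 115, 0, 0, 0, 70, 0, 1, 115, 0, 0, 0, 70, 0, 1, 115, 0, 0, 0, 35, 0, 1, 115, 0, 0, 0, 35, 0, 1, 115, 0, 0, 0, 35, 0, 1, 115, 0, 0, 0, 35, 0, 1, 115, 0, 0, 0, 35, 0, 1, 115, 0, 0, 0, 35], squeeze=20)

```text
t: 2.9
position: [0.4494, 0.2678, 0.0151]
tool_rot: [-1.3, -2.86, -0.0]
ft_force: [-0.4, 0.2, 0.6]
opening: 0.373
```

Opening is 35 mm, less than the 46 mm body. I'll check before lifting.

Run:
```python
from h import *
import cv2
a=cams.capture("wrist")[:,:,::-1];b=cams.capture("scene")[:,:,::-1]
b=cv2.resize(b[200:420,300:480],None,fx=2.18,fy=2.18,interpolation=cv2.INTER_CUBIC)
o=np.hstack([cv2.resize(a,(400,300)),cv2.copyMakeBorder(b,0,0,0,0,0)[:300,:392]]) if 0 else None
cv2.imwrite("pics/w2.png",a);cv2.imwrite("pics/s2.png",b);print(bot.observe()["opening"])
```

```text
0.37302612191334933
```

View pics/w2.png

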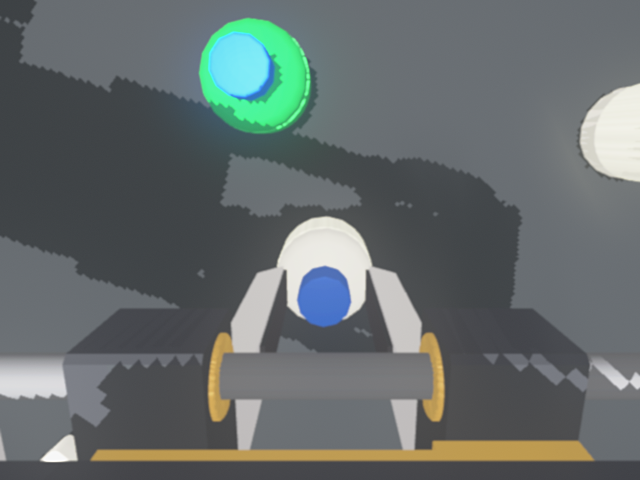

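View pics/s2.png

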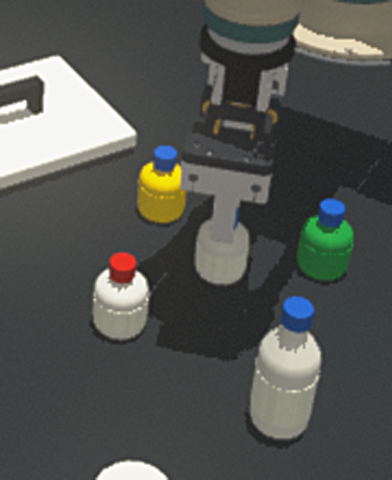

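Run:
```python
from h import *
c=cam("wrist");s=bot.observe();print(s["position"],s["ft_force"])
Rt=R.from_rotvec(s["tool_rot"])
print("tcp",proj(c,s["position"]),"grasp",proj(c,s["position"]-Rt.apply([0,0,.019])))
for z in(.07,.069): p=ray(c,(324,296),z);print(p,rel(p))
# pad corners
for x in(-8,8):
  for y in (-17.5,17.5):print(x,y,proj(c,s["position"]+Rt.apply([x/1e3,y/1e3,0])))
```

```text
[0.44942399 0.26776196 0.01503667] [-0.72679918  0.03315336  0.19343392]
tcp [326.92132869 263.83367857] grasp [327.0105173  275.43921675]
[0.44610092 0.26959105 0.07      ] [  3.56751346  -1.30332543 -54.96298453]
[0.44635726 0.26928989 0.069     ] [  3.17197776  -1.30809875 -53.96301796]
-8 -17.5 [294.2145234  278.13279339]
-8 17.5 [359.60563257 278.14889053]
8 -17.5 [293.69597141 249.28149372]
8 17.5 [360.17110846 249.29718029]
```

The bottle is centred in the jaws to within 4 mm. I'll command a tighter opening to see whether the fingers are really stopped by it.

Call:
step_arm(rows=[0, 0, 0, 0, 0, 0, 20, 0, 0, 0, 0, 0, 0, 20, 0, 0, 0, 0, 0, 0, 20, 0, 0, 0, 0, 0, 0, 20], squeeze=20)

```text
t: 3.5
position: [0.4492, 0.2676, 0.0151]
tool_rot: [-1.3, -2.86, 0.001]
ft_force: [-0.8, -1.5, 1.4]
opening: 0.236
```

Run:
```python
from h import *
import cv2
a=cams.capture("wrist")[:,:,::-1];cv2.imwrite("pics/w3.png",a);s=bot.observe();print(s["opening"],s["ft_force"],s["t"])
```

```text
0.23211004656955764 [-0.25127576 -0.10438108  0.73030054] 3.55
```

View pics/w3.png

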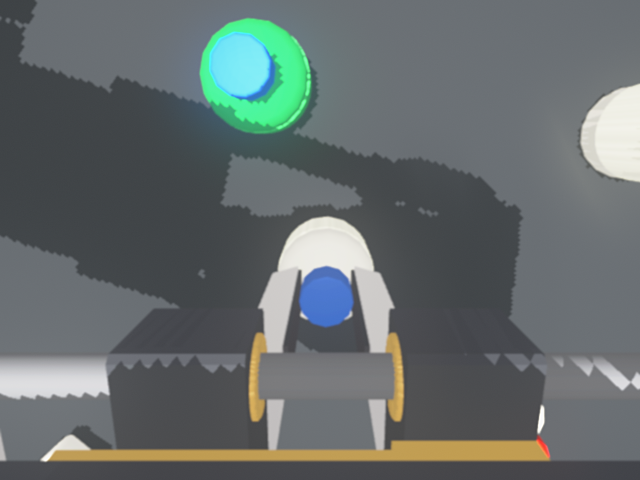

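Run:
```python
from h import *
import cv2
s=bot.observe();c=cam("scene");Rt=R.from_rotvec(s["tool_rot"])
b=cams.capture("scene")[:,:,::-1].copy()
b=cv2.resize(b[220:350,340:470],None,fx=4.5,fy=4.5,interpolation=cv2.INTER_CUBIC)
for z in(0,-.019,-.04,-.06,-.08):
    p=proj(c,s["position"]+Rt.apply([0,0,z]));print(z,p)
    q=(p-[340,220])*4.5;cv2.circle(b,(int(q[0]),int(q[1])),3,(0,0,255),-1)
cv2.imwrite("pics/s3.png",b);print(s["qpos"])
```

```text
0 [401.19996148 316.97312348]
-0.019 [402.10697157 309.70742936]
-0.04 [403.13287307 301.48934383]
-0.06 [404.13359164 293.47298864]
-0.08 [405.15824469 285.26490391]
[ 4.04168091e-01  3.36041895e-01  1.84387551e+00 -6.07539989e-05
  9.62110769e-01 -3.13181204e-01]
```

View pics/s3.png

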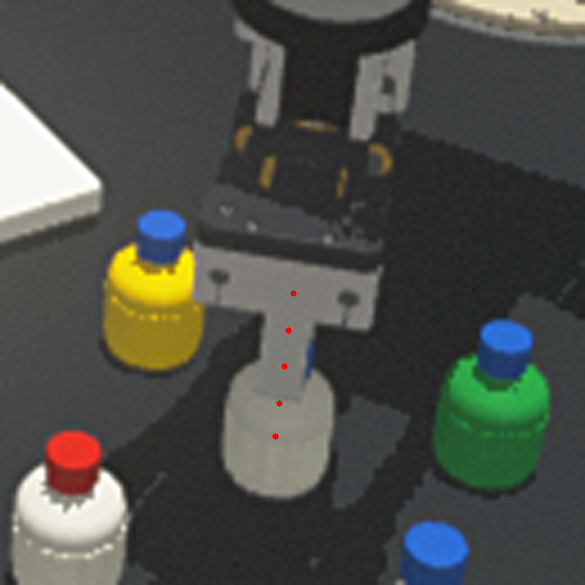

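The scene view shows the finger ends at crop (283,400), around the cap and neck. That is about 35–40 mm above the reported TCP, while the red dots mark the TCP at y=436. So the fingertips really sit higher than the TCP, and the jaws are holding the cap (about 22 mm). I'll firm up the grip and try a small lift.

Call:
step_arm(rows=[0, 0, 0, 0, 0, 0, 5, 0, 0, 0, 0, 0, 0, 5, 0, 0, 0, 0, 0, 0, 5, 0, 0, -5, 0, 0, 0, 5, 0, 0, -12, 0, 0, 0, 5, 0, 0, -20, 0, 0, 0, 5, 0, 0, -20, 0, 0, 0, 5], squeeze=25)

```text
t: 4.47
position: [0.4503, 0.2682, 0.0361]
tool_rot: [1.3, 2.859, 0.003]
ft_force: [0.8, -0.2, -0.8]
opening: 0.227
```

Run:
```python
from h import *
import cv2
s=bot.observe();print(s["opening"],s["ft_force"],s["position"],s["t"])
b=cams.capture("scene")[:,:,::-1].copy()
b=cv2.resize(b[200:350,330:480],None,fx=4,fy=4,interpolation=cv2.INTER_CUBIC)
cv2.imwrite("pics/s4.png",b)
```

```text
0.22664913949981855 [ 0.84778087 -0.152218   -0.76548959] [0.45032465 0.26823629 0.03606062] 4.475
```

View pics/s4.png

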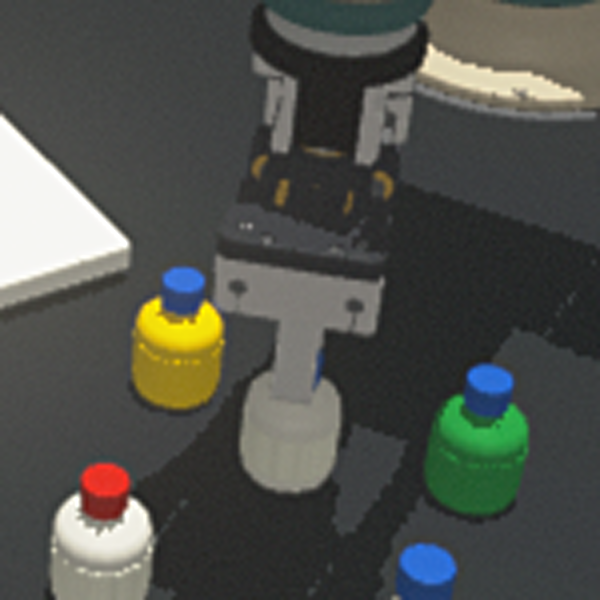

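It lifted: the bottle base moved from scene (401,330) to (402,322), about 20 mm. Opening holds at 21 mm. Next, planning the transfer.

Run:
```python
from h import *
s=bot.observe();M=R.from_rotvec(s["tool_rot"]).as_matrix();print(M.round(4));print(np.degrees(np.arctan2(M[1,1],M[0,1])))
print(rel([.4503,.2682,.18]).round(1),rel([.5376,-.3049,.18]).round(1),rel([.5376,-.3049,.03]).round(1))
```

```text
[[-6.574e-01  7.535e-01  1.200e-03]
 [ 7.535e-01  6.574e-01  6.000e-04]
 [-4.000e-04  1.300e-03 -1.000e+00]]
41.10465100969301
[  -0.2    0.6 -144.4] [-489.4 -310.4 -144.6] [-489.3 -310.6    5.4]
```

Call:
step_arm(rows=[0, 0, -20, 0, 0, 0, 5, 0, 0, -60, 0, 0, 0, 5, 0, 0, -100, 0, 0, 0, 5, -12, -8, -130, 0, 0, 4, 5, -37, -23, -144, 0, 0, 12, 5, -73, -47, -144, 0, 0, 20, 5, -110, -70, -144, 0, 0, 29, 5, -147, -93, -144, 0, 0, 38, 5, -184, -116, -144, 0, 0, 47, 5, -220, -140, -144, 0, 0, 56, 5, -257, -163, -144, 0, 0, 65, 5, -294, -186, -144, 0, 0, 74, 5, -330, -210, -144, 0, 0, 83, 5, -367, -233, -144, 0, 0, 92, 5, -404, -256, -144, 0, 0, 101, 5, -440, -279, -144, 0, 0, 110, 5, -468, -297, -144, 0, 0, 116, 5, -484, -307, -144, 0, 0, 118, 5, -489, -310, -144, 0, 0, 118, 5, -489, -310, -144, 0, 0, 118, 5], squeeze=25)

```text
t: 7.02
position: [0.5372, -0.3037, 0.1789]
tool_rot: [-3.12, -0.36, 0.0]
ft_force: [0.0, -0.1, -0.2]
opening: 0.232
```

Run:
```python
from h import *
import cv2
s=bot.observe();print(s["opening"],s["ft_force"],s["position"],s["t"])
M=R.from_rotvec(s["tool_rot"]).as_matrix();print(np.degrees(np.arctan2(M[1,1],M[0,1])),M[:,2])
print(rel([.5376,-.3049,.06]).round(1),rel([.5376,-.3049,.03]).round(1))
b=cams.capture("scene")[:,:,::-1].copy()
cv2.imwrite("pics/s5.png",cv2.resize(b[60:260,120:360],None,fx=3,fy=3,interpolation=cv2.INTER_CUBIC))
cv2.imwrite("pics/w5.png",cams.capture("wrist")[:,:,::-1])
```

```text
0.23231373595125365 [ 0.01554714 -0.140805   -0.21898714] [ 0.53722773 -0.30366573  0.17888748] 7.025
-76.83662680759662 [-3.55077698e-04  1.07559742e-03 -9.99999359e-01]
[1.000e-01 1.400e+00 1.189e+02] [1.000e-01 1.500e+00 1.489e+02]
```

View pics/s5.png

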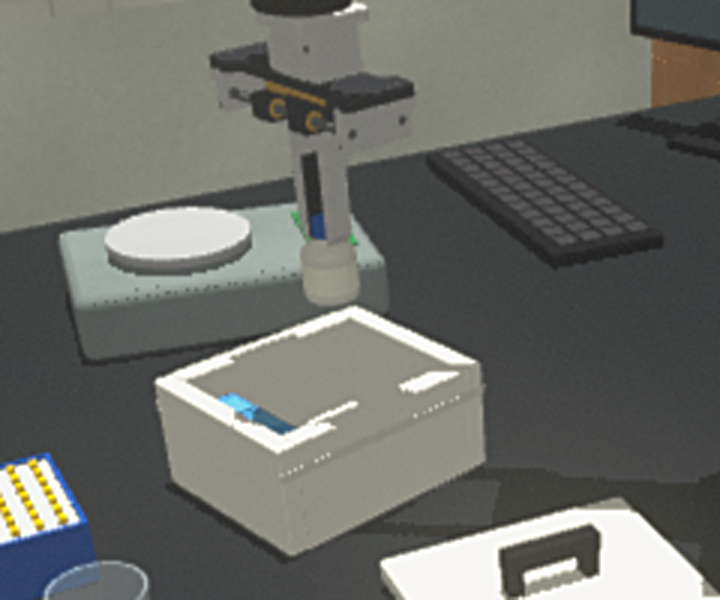

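View pics/w5.png

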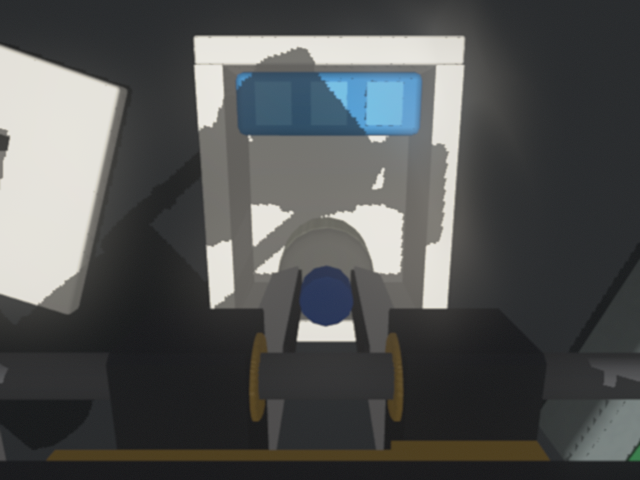

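The bottle hangs upright over the free floor and the box is square to the jaws. Lowering it now, slowing near the bottom.

Call:
step_arm(rows=[0, 1, 15, 0, 0, 0, 5, 0, 1, 40, 0, 0, 0, 5, 0, 1, 65, 0, 0, 0, 5, 0, 1, 90, 0, 0, 0, 5, 0, 1, 110, 0, 0, 0, 5, 0, 1, 125, 0, 0, 0, 5, 0, 1, 135, 0, 0, 0, 5, 0, 1, 141, 0, 0, 0, 5, 0, 1, 145, 0, 0, 0, 5, 0, 1, 147, 0, 0, 0, 5, 0, 1, 147, 0, 0, 0, 5, 0, 1, 147, 0, 0, 0, 5])

```text
t: 8.62
position: [0.5378, -0.3056, 0.0324]
tool_rot: [3.121, 0.358, 0.001]
ft_force: [0.5, -1.1, -0.6]
opening: 0.234
```

Not touching yet, with about 2 mm left. Going down in 1 mm rows.

Call:
step_arm(rows=[0, 0, 1, 0, 0, 0, 5, 0, 0, 2, 0, 0, 0, 5, 0, 0, 2.5, 0, 0, 0, 5, 0, 0, 2.5, 0, 0, 0, 5, 0, 0, 2.5, 0, 0, 0, 5])

```text
t: 9.25
position: [0.5377, -0.3055, 0.0301]
tool_rot: [3.121, 0.358, 0.001]
ft_force: [-0.7, 1.6, 5.0]
opening: 0.233
```

There is 5 N of contact at the expected height. Releasing.

Call:
step_arm(rows=[0, 0, 0, 0, 0, 0, 24, 0, 0, 0, 0, 0, 0, 30, 0, 0, 0, 0, 0, 0, 40, 0, 0, 0, 0, 0, 0, 50, 0, 0, 0, 0, 0, 0, 60, 0, 0, 0, 0, 0, 0, 60, 0, 0, -10, 0, 0, 0, 60, 0, 0, -30, 0, 0, 0, 60, 0, 0, -60, 0, 0, 0, 60, 0, 0, -90, 0, 0, 0, 60, 0, 0, -120, 0, 0, 0, 60, 0, 0, -150, 0, 0, 0, 60, 0, 0, -150, 0, 0, 0, 60])

```text
t: 10.88
position: [0.5392, -0.3066, 0.1828]
tool_rot: [3.117, 0.358, 0.008]
ft_force: [-0.4, -0.5, -0.8]
opening: 0.638
```

Run:
```python
from h import *
import cv2
s=bot.observe();print(s["opening"],s["ft_force"],s["position"],s["t"],s["qpos"])
c=cam("wrist");print(proj(c,[.5376,-.3049,.085]))
cv2.imwrite("pics/w6.png",cams.capture("wrist")[:,:,::-1])
M=R.from_rotvec(s["tool_rot"]).as_matrix();print(np.degrees(np.arctan2(M[1,1],M[0,1])))
print(rel([.502,-.0142,.18]).round(1))
```

```text
0.6379524520383973 [-0.40065585 -0.47289381 -0.77033009] [ 0.53918509 -0.30659729  0.18278809] 10.875 [-6.29253904e-01  3.33901458e-01  1.38826562e+00  1.40760320e-04
  1.41282727e+00  7.12804031e-01]
[322.51853298 226.16205102]
-76.89611860926021
[ 3.100e+01 -2.922e+02  2.000e-01]
```

View pics/w6.png

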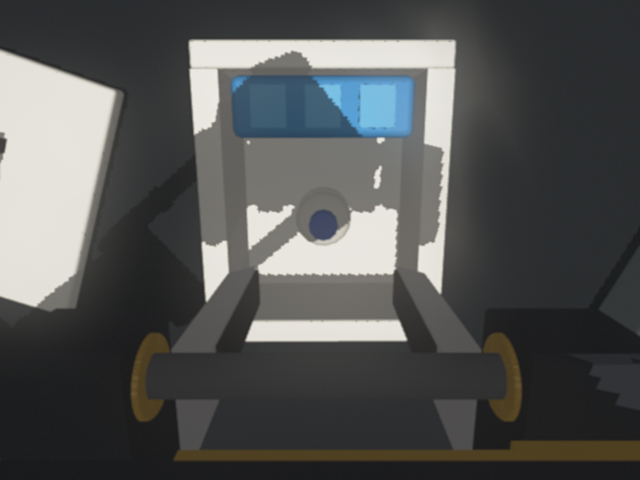

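The bottle stands upright with its cap at (323,224), against a predicted (322.5,226), so it is clear of the cold pack. Now the lid.

Call:
step_arm(rows=[2, -15, 0, 0, 0, 2, 60, 6, -55, 0, 0, 0, 5, 60, 11, -105, 0, 0, 0, 8, 60, 16, -155, 0, 0, 0, 12, 60, 21, -205, 0, 0, 0, 15, 60, 27, -250, 0, 0, 0, 19, 60, 30, -280, 10, 0, 0, 19, 60, 31, -292, 20, 0, 0, 19, 60, 31, -292, 30, 0, 0, 19, 60, 31, -292, 30, 0, 0, 19, 60], squeeze=40)

```text
t: 12.18
position: [0.5009, -0.015, 0.1481]
tool_rot: [3.137, -0.163, -0.004]
ft_force: [-0.4, -0.3, -0.3]
opening: 0.642
```

Run:
```python
from h import *
import cv2
s=bot.observe();print(s["opening"],s["position"],s["t"])
c=cam("wrist")
M=R.from_rotvec(s["tool_rot"]).as_matrix();print(np.degrees(np.arctan2(M[1,1],M[0,1])))
print(proj(c,[.502,-.0142,.064]))
cv2.imwrite("pics/w7.png",cams.capture("wrist")[:,:,::-1])
```

```text
0.6420466249752502 [ 0.50090354 -0.0149894   0.14814527] 12.175
-95.94592386646916
[324.21723202 226.3809272 ]
```

View pics/w7.png

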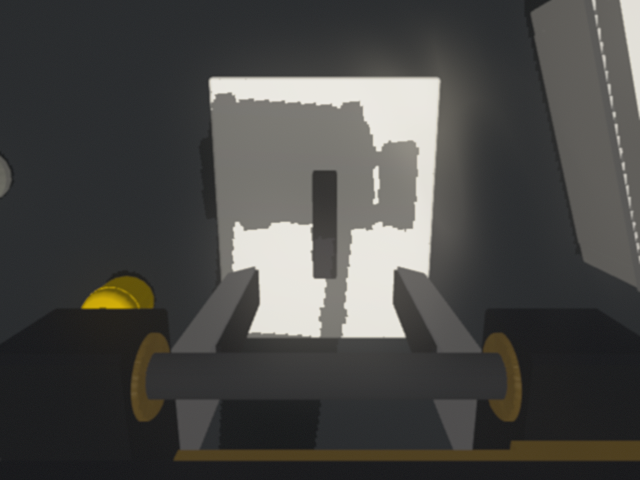

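Run:
```python
from h import *
c=cam("wrist")
for z,n in((.064,"top"),(.046,"bot")):
  for uv in((324.5,171),(324.5,278)): p=ray(c,uv,z);print(n,uv,p.round(4),rel(p).round(1))
for uv in((210,77),(440,77)): p=ray(c,uv,.026);print("slab",p.round(4),rel(p).round(1))
print(rel([.502,-.0142,.01]))
```

```text
top (324.5, 171) [ 0.5422 -0.0187  0.064 ] [40.9 -0.7 84.8]
top (324.5, 278) [ 0.4633 -0.0104  0.064 ] [-38.4  -0.8  84.9]
bot (324.5, 171) [ 0.5407 -0.0185  0.046 ] [ 39.5  -0.8 102.8]
bot (324.5, 278) [ 0.457  -0.0097  0.046 ] [-44.6  -0.8 102.9]
slab [0.6179 0.0602 0.026 ] [108.1 -87.1 122.7]
slab [ 0.5999 -0.1123  0.026 ] [108.2  86.4 122.7]
[  0.60102287  -1.05515961 138.82892292]
```

The bar centre is within 1 mm of the jaw axis. Descending most of the way, then checking the tip height in the scene view.

Call:
step_arm(rows=[1, -1, 25, 0, 0, 0, 60, 1, -1, 60, 0, 0, 0, 60, 1, -1, 95, 0, 0, 0, 55, 1, -1, 118, 0, 0, 0, 50, 1, -1, 130, 0, 0, 0, 50, 1, -1, 130, 0, 0, 0, 50])

```text
t: 12.98
position: [0.5027, -0.0137, 0.0192]
tool_rot: [-3.137, 0.163, 0.001]
ft_force: [-1.0, 0.3, -0.3]
opening: 0.531
```

Run:
```python
from h import *
import cv2
s=bot.observe();print(s["opening"],s["position"],s["ft_force"])
b=cams.capture("scene")[:,:,::-1].copy()
cv2.imwrite("pics/s8.png",cv2.resize(b[170:300,230:380],None,fx=5,fy=4.6,interpolation=cv2.INTER_CUBIC))
```

```text
0.5314580428866303 [ 0.50267752 -0.01372799  0.01924039] [-1.04441849  0.29007304 -0.26146747]
```

View pics/s8.png

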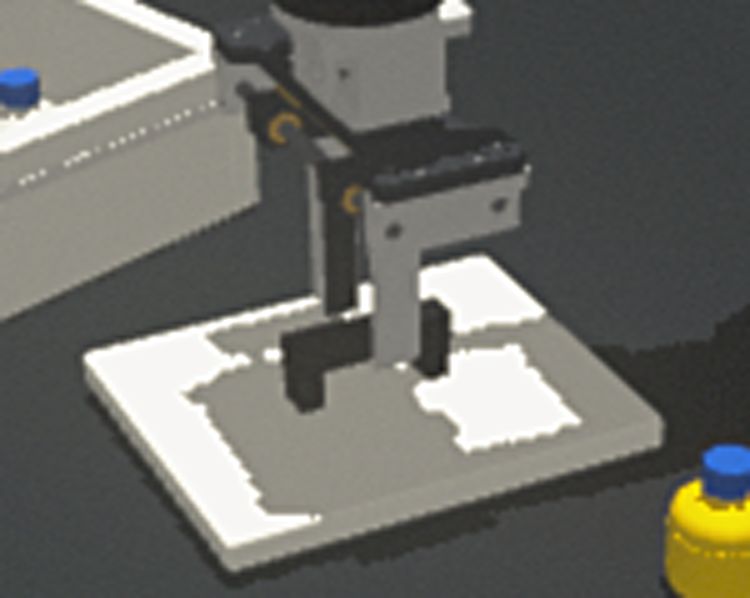

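The tips straddle the bar, with the near tip at (393,365). The slab is still well below, so I'll go 9 mm lower and close.

Call:
step_arm(rows=[0, 0, 5, 0, 0, 0, 50, 0, 0, 9, 0, 0, 0, 50, 0, 0, 9, 0, 0, 0, 50, 0, 0, 9, 0, 0, 0, 30, 0, 0, 9, 0, 0, 0, 16, 0, 0, 9, 0, 0, 0, 5, 0, 0, 9, 0, 0, 0, 5, 0, 0, 9, 0, 0, 0, 5, 0, 0, 9, 0, 0, 0, 5, 0, 0, 9, 0, 0, 0, 5], squeeze=45)

```text
t: 14.28
position: [0.5027, -0.0132, 0.0106]
tool_rot: [3.137, -0.162, 0.0]
ft_force: [0.1, -1.0, 1.5]
opening: 0.189
```

Opening is 17.8 mm, which matches the 18 mm bar. Lifting slowly.

Call:
step_arm(rows=[0, 0, -3, 0, 0, 0, 5, 0, 0, -8, 0, 0, 0, 5, 0, 0, -16, 0, 0, 0, 5, 0, 0, -28, 0, 0, 0, 5, 0, 0, -45, 0, 0, 0, 5, 0, 0, -65, 0, 0, 0, 5, 0, 0, -90, 0, 0, 0, 5, 0, 0, -115, 0, 0, 0, 5, 0, 0, -140, 0, 0, 0, 5, 0, 0, -160, 0, 0, 0, 5, 0, 0, -170, 0, 0, 0, 5, 0, 0, -170, 0, 0, 0, 5])

```text
t: 15.78
position: [0.503, -0.0132, 0.1813]
tool_rot: [3.137, -0.162, 0.002]
ft_force: [0.9, 0.4, -0.7]
opening: 0.187
```

Run:
```python
from h import *
import cv2
s=bot.observe();print(s["opening"],s["position"],s["ft_force"],s["torque"])
b=cams.capture("scene")[:,:,::-1].copy()
cv2.imwrite("pics/s9.png",cv2.resize(b[90:300,160:400],None,fx=3,fy=2.8,interpolation=cv2.INTER_CUBIC))
cv2.imwrite("pics/w9.png",cams.capture("wrist")[:,:,::-1])
M=R.from_rotvec(s["tool_rot"]).as_matrix();print(np.degrees(np.arctan2(M[1,1],M[0,1])))
print(rel([.5592,-.3003,.18]),rel([.5592,-.3003,.1026]))
```

```text
0.18695154054086302 [ 0.50299342 -0.01317366  0.18131358] [ 0.86731396  0.43231101 -0.66514659] [0.00154117 0.18157679 0.0107243 ]
-95.89437778914247
[ 8.63621743e+01  2.79842911e+02 -2.01108812e-01] [ 86.46455943 279.85426478  77.19882264]
```

View pics/s9.png

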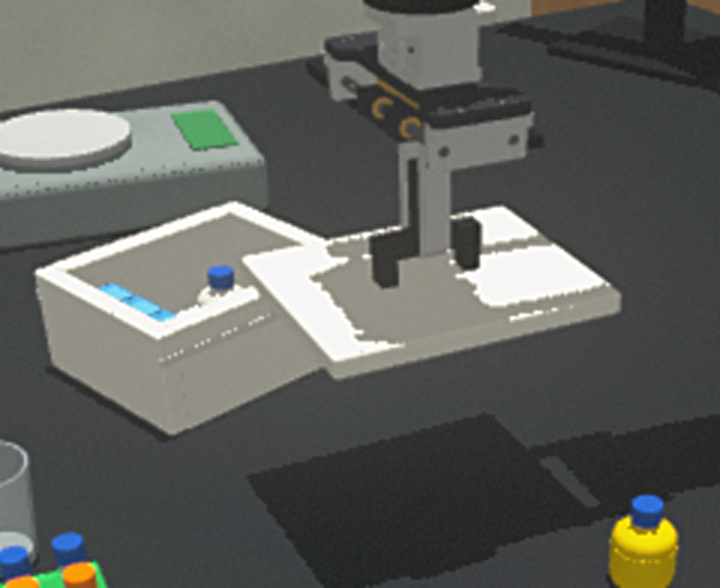

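View pics/w9.png

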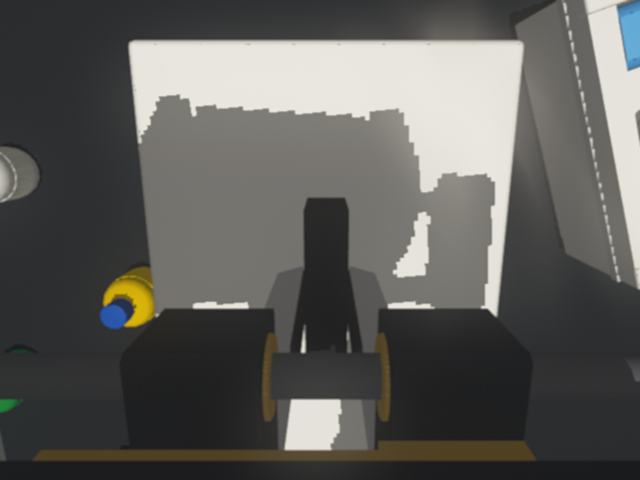

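The lid hangs level, with its far edge straight at row 42 and the bar centred in the jaws. I'll cross-check the box pose from the earlier wrist picture, and the lid tilt.

Run:
```python
from h import *
np.set_printoptions(precision=4,suppress=True)
s=bot.observe();Rt=R.from_rotvec(s["tool_rot"]);c=cam("wrist")
for y in(-88,88): print("far corner pred",proj(c,s["position"]+Rt.apply([.108,y/1e3,-.0154])))
m=cams.camera_model("wrist");T=np.eye(4);T[:3,:3]=R.from_rotvec([3.117,.358,.008]).as_matrix();T[:3,3]=[.53918,-.3066,.18279]
C=T@m["mount"];c6=(m,C[:3,:3],C[:3,3])
a=ray(c6,(190,40),.1);b=ray(c6,(455,40),.1);print(a,b,np.linalg.norm(a-b))
d=(b-a)[:2];d/=np.linalg.norm(d);print("yaw",np.degrees(np.arctan2(d[1],d[0]))+90)
n=np.array([-d[1],d[0]]);print("centre",(a+b)[:2]/2-.108*n)
```

```text
far corner pred [123.5061  35.0197]
far corner pred [527.2343  35.1285]
[ 0.6422 -0.1922  0.1   ] [ 0.6817 -0.3609  0.1   ] 0.1732739858610669
yaw 13.172677143725352
centre [ 0.5568 -0.3011]
```

Run:
```python
from h import *
print(rel([.558,-.3007,.181]).round(1))
```

```text
[ 85.2 280.4  -1.2]
```

Call:
step_arm(rows=[4, 12, 0, 0, 0, 0, 5, 12, 38, 0, 0, 0, -2, 5, 21, 70, 0, 0, 0, -4, 5, 31, 103, 0, 0, 0, -7, 5, 42, 137, 0, 0, 0, -9, 5, 52, 170, 0, 0, 0, -12, 5, 62, 203, 0, 0, 0, -14, 5, 71, 235, 0, 0, 0, -17, 5, 79, 260, 0, 0, 0, -19, 5, 84, 275, 0, 0, 0, -19, 5, 85, 280, 0, 0, 0, -19, 5, 85, 280, 0, 0, 0, -19, 5, 85, 280, 0, 0, 0, -19, 5])

```text
t: 17.5
position: [0.5583, -0.2994, 0.1807]
tool_rot: [-3.12, -0.359, 0.0]
ft_force: [0.7, 0.3, -1.1]
opening: 0.189
```

Run:
```python
from h import *
import cv2
s=bot.observe();print(s["opening"],s["position"],s["ft_force"],s["torque"])
b=cams.capture("scene")[:,:,::-1].copy()
cv2.imwrite("pics/s10.png",cv2.resize(b[60:260,120:360],None,fx=3,fy=3,interpolation=cv2.INTER_CUBIC))
M=R.from_rotvec(s["tool_rot"]).as_matrix();print(np.degrees(np.arctan2(M[1,1],M[0,1])))
print(rel([.558,-.3007,.1026]))
```

```text
0.1886918645776423 [ 0.55829388 -0.29939251  0.18068115] [ 0.69787107  0.32259998 -1.11721874] [-0.02315133  0.14640206  0.05741313]
-76.85755514296176
[-0.6812399   1.16925835 78.17596301]
```

View pics/s10.png

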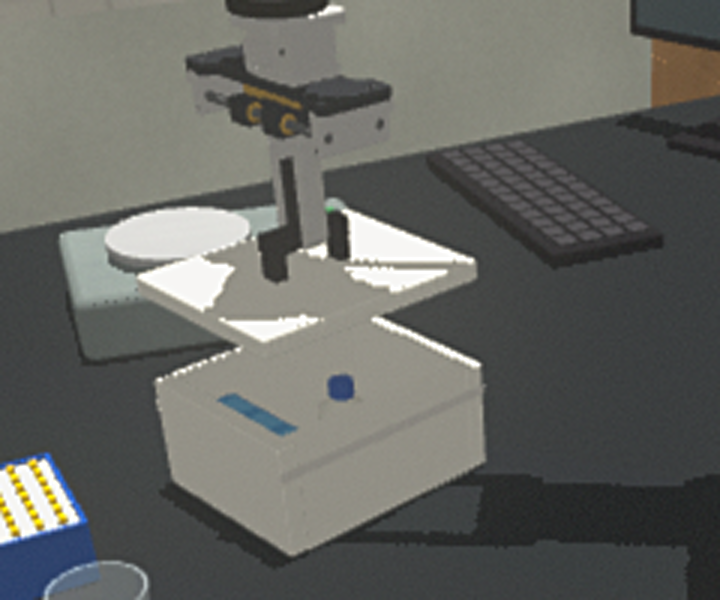

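The lid is aligned over the box and the bottle is visible standing inside. Lowering.

Call:
step_arm(rows=[0, 1, 10, 0, 0, 0, 5, 0, 1, 25, 0, 0, 0, 5, 0, 1, 40, 0, 0, 0, 5, 0, 1, 52, 0, 0, 0, 5, 0, 1, 60, 0, 0, 0, 5, 0, 1, 66, 0, 0, 0, 5, 0, 1, 69, 0, 0, 0, 5, 0, 1, 71, 0, 0, 0, 5, 0, 1, 72, 0, 0, 0, 5, 0, 1, 73, 0, 0, 0, 5, 0, 1, 73, 0, 0, 0, 5])

```text
t: 18.92
position: [0.5587, -0.3014, 0.1076]
tool_rot: [3.121, 0.358, 0.0]
ft_force: [-0.2, -0.2, -1.6]
opening: 0.188
```

Call:
step_arm(rows=[0, 0, 1, 0, 0, 0, 5, 0, 0, 2, 0, 0, 0, 5, 0, 0, 3, 0, 0, 0, 5, 0, 0, 4, 0, 0, 0, 5, 0, 0, 5, 0, 0, 0, 5, 0, 0, 5, 0, 0, 0, 5])

```text
t: 19.68
position: [0.5587, -0.3014, 0.1027]
tool_rot: [3.121, 0.358, 0.0]
ft_force: [-0.6, 0.4, -0.8]
opening: 0.186
```

Call:
step_arm(rows=[0, 0, 0.5, 0, 0, 0, 5, 0, 0, 1, 0, 0, 0, 5, 0, 0, 1.5, 0, 0, 0, 5, 0, 0, 1.5, 0, 0, 0, 5])

```text
t: 20.18
position: [0.5588, -0.3014, 0.1027]
tool_rot: [3.12, 0.358, 0.001]
ft_force: [-1.8, 1.2, 6.8]
opening: 0.188
```

Run:
```python
from h import *
import cv2
s=bot.observe();print(s["opening"],s["position"],s["ft_force"],s["torque"])
b=cams.capture("scene")[:,:,::-1].copy()
cv2.imwrite("pics/s11.png",cv2.resize(b[100:260,140:320],None,fx=4,fy=3.7,interpolation=cv2.INTER_CUBIC))
```

```text
0.1878459623257004 [ 0.55877236 -0.30140105  0.10265228] [-1.84137956  1.23632707  6.81162775] [0.30069308 0.6273645  0.04194239]
```

View pics/s11.png

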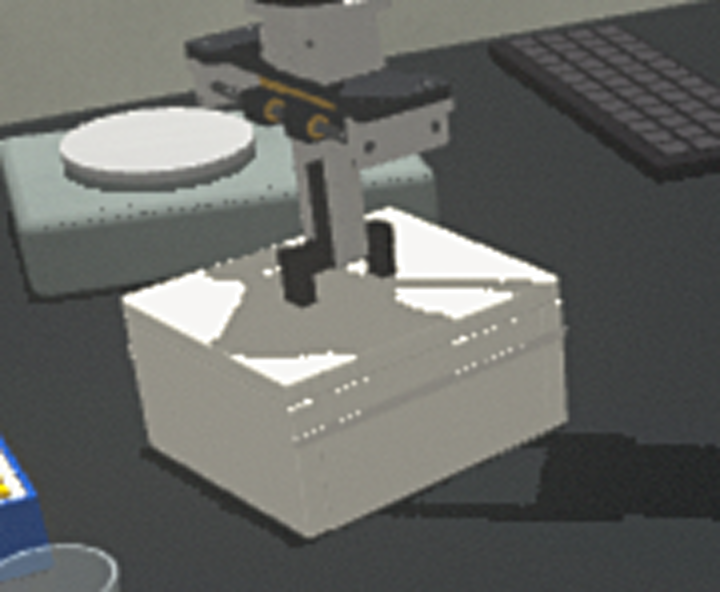

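Seated: 7 N of contact at the predicted shut height, and the outlines are flush. Releasing and rising.

Call:
step_arm(rows=[0, 0, 0, 0, 0, 0, 20, 0, 0, 0, 0, 0, 0, 26, 0, 0, 0, 0, 0, 0, 40, 0, 0, 0, 0, 0, 0, 50, 0, 0, 0, 0, 0, 0, 50, 0, 0, 0, 0, 0, 0, 50, 0, 0, -10, 0, 0, 0, 50, 0, 0, -30, 0, 0, 0, 50, 0, 0, -60, 0, 0, 0, 50, 0, 0, -90, 0, 0, 0, 50, 0, 0, -110, 0, 0, 0, 50, 0, 0, -110, 0, 0, 0, 50])

```text
t: 21.72
position: [0.5598, -0.3021, 0.2136]
tool_rot: [3.118, 0.358, 0.006]
ft_force: [0.0, 0.2, -0.2]
opening: 0.532
```

Run:
```python
from h import *
import cv2
s=bot.observe();print(s["opening"],s["position"],s["ft_force"],s["t"])
b=cams.capture("scene")[:,:,::-1].copy()
cv2.imwrite("pics/s12.png",cv2.resize(b[100:260,140:320],None,fx=4,fy=3.7,interpolation=cv2.INTER_CUBIC))
cv2.imwrite("pics/w12.png",cams.capture("wrist")[:,:,::-1])
c=cam("wrist");yaw=np.radians(13)
for x,y in((108,88),(108,-88),(-108,88),(-108,-88)):
    d=np.array([x*np.cos(yaw)-y*np.sin(yaw),x*np.sin(yaw)+y*np.cos(yaw)])/1e3
    print(x,y,proj(c,[.558+d[0],-.3007+d[1],.118]),"scene",proj(cam("scene"),[.558+d[0],-.3007+d[1],.118]))
```

```text
0.5323460083471869 [ 0.55977632 -0.30212381  0.21362058] [ 0.00890113  0.22367045 -0.24026799] 21.725
108 88 [196.90144041  71.52129128] scene [210.97050317 202.90100061]
108 -88 [453.6230956   72.05261978] scene [169.43902686 179.40041427]
-108 88 [215.29148278 357.11029154] scene [279.94231473 173.8745725 ]
-108 -88 [434.35692954 357.50267965] scene [237.44994496 154.80356611]
```

View pics/s12.png

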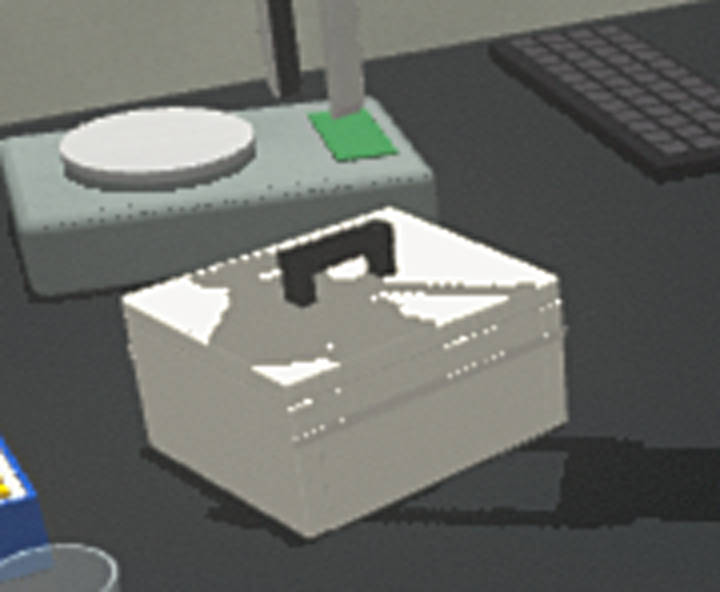

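View pics/w12.png

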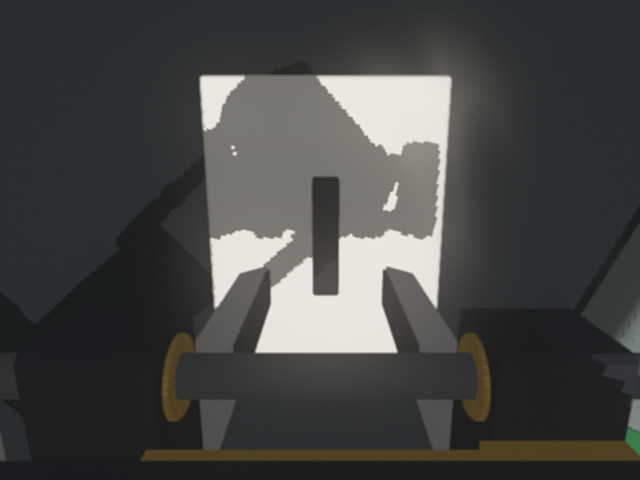

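All four lid corners in the scene match the predicted shut pose to about 1 px, with a uniform offset, so the lid is level and home. The gripper is clear, so I'm handing in.

Run:
```python
from plant import job_done
print(job_done())
```

```text
the job is handed in; nothing more can be done
None
```

The short white bottle with the blue cap is standing upright on the box floor, and the foam lid is seated on the rim. I handed the job in at about 22 s of the 61 s allowed.

**Bottle:** I set it down slowly in the free space next to the cold pack, with 5 N of contact at the height I expected. The wrist camera then showed its cap within 2 px of where it should be. I last saw the bottle standing just before the lid closed over it, so its pose under the lid is not checked.

**Lid:** It touched down with 7 N at its shut height. After release, all four corners in the scene view matched the predicted shut pose to within about 1 px. The lid looked level and flush all round, and the gripper was clear of it.

**Checks that disagreed:**
- **Fingertips:** They are about 35–40 mm higher than the reported TCP, going by both cameras. As a result I gripped the bottle by its cap rather than its body, and chose the lid grip height to suit.
- **Lid tilt:** While it was carried, the lid's far edge looked about 5 mm low. That was gone once it was seated.

I kept every move well clear of the tall bottle, but did not measure its position again at the end.

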